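# Lift the brew filter out of its jug and stand it to drain

## Robot

A 7-joint arm with a two-finger parallel gripper is mounted at the origin on a cart in front of the work surface, level with it; the furniture and walls round the work are solid. World frame = base frame: x ahead of the robot, y to its left, z up, the work surface at z = 0. Lengths are in m, angles in rad, forces in N, time in s.
With the tool pointing down it reaches from about 0.425 to 0.925 m from the base axis. Payload 6.8 kg.
Tool frame: the origin (TCP) lies on the front face of the gripper's body, between the roots of the fingers; the fingertips stand 73 mm ahead of it and the grasp point (between the pads) lies 54 mm ahead of it (env.nose_length is the distance from the TCP to the fingertips, in m); z points along the fingers, y is the line along which they close (so a half turn about z gives the same grasp; the last joint's range is limited). The gripper opens to 85 mm and grips with 20 to 120 N. Pads are 22 mm wide; open, the fingers measure 114 mm over their backs; the gripper's body (76 mm by 85 mm) begins 54 mm behind the grasp point. The pads swing forward as they close: fully open they stand 13 mm farther back than shut.
Start: joints at [1.01, 0.477, 0.022, 1.555, -0.011, 1.109, -0.083], TCP at [0.295, -0.607, 0.304] pointing down, gripper open.
Joint ranges: [-2.96, 2.96], [-0.34, 2.1], [-1.41, 1.46], [0.24, 2.44], [-1.37, 4.51], [0.17, 1.92], [-2.96, 2.96]. Speed limits (rad/s): [2.39, 2.39, 3.14, 3.14, 3.14, 3.14, 3.14].

## Interface

Orientations are given as a unit quaternion [w, x, y, z].
In Python, from cell import env, kin, camera, calibration, job gives the robot as it stands. The module is installed in compiled form; this text tells all that it offers. Calls block until the motion is done:
- env.reach(position, orientation): joint-space move of the TCP to a pose.
- env.movel(position, velocity=0.15, rot=None, stop_force=None): straight line of the TCP; rot=None keeps the orientation; velocity is the mean speed in m/s. With stop_force (N) it stops when the force on the tool has changed by that much, and returns True; else False.
- env.goto_joints(angles): joint-space move.
- env.grip(opening, f_grip=None): finger opening in m; f_grip is the grip in N (None keeps the last); returns when the fingers have stopped.
- env.dwell(seconds).
- kin.inverse_kinematics(position, orientation): joint angles nearest the present ones, or None.
- env.get_state(): the state.
- camera(name): name is "side" or "top"; returns (picture, depth): 384x512x3 uint8, blue, green, red; 384x512 float32, m along the optical axis (not along the pixel's ray), 0 where there is no reading.
- calibration(name): a dict with "fx", "fy", "cx", "cy" (pixels), "rvec" (rotation vector, rad) and "tvec" (3), from world to camera coordinates, as OpenCV has them. Camera axes: x right, y down, z forward; pixel columns grow to the right and rows downward; lengths in m; the calibration is good to about 2 mm. A picture is of the moment at which its call begins. calibration takes no time and is no camera call.
A pose or a line that the arm cannot do raises env.PlanningError and nothing moves.
- job.job_done(): hands the job in; it is judged then, once.
The state is a dict: "time": time; "qpos": joint angles; "joint_velocities": joint speeds; "joint_torque": joint torques, N m; "tcp_pos": TCP position; "orientation": TCP orientation; "force": force on the tool from outside, world axes, zero at the start; "torque": the same for the moment, N m; "opening": finger opening in m; "gripper_force": force on a finger pad.
Only numpy, scipy, OpenCV 4.12 (cv2) and the standard library are available. Lean on these libraries where they do the work, as an engineer would, in place of code of your own. Each camera call takes 0.05 s, during which the arm holds its last target. There are 200 camera calls.

## Task

The cold brew is ready: unlock the long filter by turning its orange finger bar anticlockwise (seen from above) until its two lugs are clear of the dark steel claws on the jug's collar, then pull it straight up out of the jug. Stand it upright in the middle of the white saucer to drain and let go of it only once it is standing there. The jug must stay standing where it is and not be lifted or tipped; leave the saucer, the glasses, the honey jar, the teaspoon and the lemon where they are.

Things in the scene. Friction and masses are not known exactly. Their poses are not given: they have to be found in the camera images.
- jug: blue enamelled brew jug, loose, 0.9 kg, round, 94 mm across, 130 mm tall to the top of its steel collar, with a black D-shaped handle that reaches 91 mm from the axis and up to 102 mm high. Origin: centre of its underside; z up; +x towards the handle.
- jug_collar (a point): centre of the top of the jug's steel collar (hole 40 mm across), axes as the jug's. On the collar two dark steel claws facing each other, 12 mm high, 29 to 38 mm from the axis, hook over the filter's lugs with a 3 mm gap: seen from above, one over the arc from 12 deg clockwise to 45 deg anticlockwise of the jug's +x, the other the same about -x; each has a stop at its clockwise end.
- filter: filter, 0.18 kg, 160 mm long: a steel mesh tube 36 mm across and 115 mm long, on top of it a black cap 50 mm across and 5 mm thick that rests on the jug's collar, and on that the orange finger bar. Origin: centre of the tube's underside, at the start 15 mm above the jug's underside; z up along the tube; x along the bar.
- filter_bar (a point): middle of the filter's orange finger bar, 140 mm above its origin. The bar is 40 mm long (x), 12 mm thick (y), 40 mm high. Two orange lugs 9 mm wide stick out of the cap below it along +x and -x, to 33 mm from the axis. At the start the bar is 7 to 24 deg anticlockwise of the jug's +x, lugs under the claws; they are clear from 60 to 145 deg (90: square to the jug's handle).
- saucer: white saucer, loose, 0.28 kg, 136 mm across, rim 13 mm high; its flat well is 76 mm across and its surface lies 6 mm above the worktop. Origin: centre of its underside; z up.
- tall_glass: tall clear drinking glass, 69 mm across, 133 mm tall, behind the work; origin: centre of its underside; to be left alone
- short_glass: short clear glass, 81 mm across, 92 mm tall, behind the work; origin: centre of its underside; to be left alone
- honey_jar: jar with a yellow lid, 64 mm across, 100 mm tall, behind the work; origin: centre of its underside; to be left alone
- teaspoon: small steel teaspoon, 130 x 26 x 11 mm, lying between the jug and the saucer; origin: centre of its underside; to be left alone
- lemon: lemon, 83 x 58 x 58 mm, behind the work; origin: centre of its underside; to be left alone

How it is judged:
On the way:
1. the filter has been pulled up clear of the jug, which still stands upright on the worktop (z of filter in the frame of jug above 0.132 m and height (world z) of jug below 0.006 m and angle between jug's own z axis and vertical below 0.08 rad), for 0.1 s.
At the end, for the whole second after the job is handed in: the filter stands upright (within 4.5 deg) and at rest in the saucer's well, its axis within 22 mm of the saucer's centre, let go; the saucer and the jug stand flat on the worktop (horizontal distance between filter and saucer below 0.022 m and z of filter in the frame of saucer between 0.003 and 0.01 m and angle between filter's own z axis and vertical below 0.08 rad and angle between each of saucer, jug's own z axis and vertical below 0.05 rad and height (world z) of each of saucer, jug below 0.005 m and linear speed of filter below 0.02 m/s and contact force between the fingers and filter below 0.1 N); the robot touches nothing.
It fails at once if the jug is lifted more than 12 mm, tipped more than 10 deg or shoved more than 40 mm (height (world z) of jug above 0.012 m or angle between jug's own z axis and vertical above 0.17 rad or distance of jug from where it was at the start of the episode above 0.04 m).
It fails at once if the filter, out of the jug, is let go while its foot is more than 15 mm above the saucer's well (contact force between the fingers and filter below 0.05 N and z of filter in the frame of saucer above 0.021 m and horizontal distance between filter and jug above 0.06 m).
It fails at once if the saucer is shoved more than 40 mm (distance of saucer from where it was at the start of the episode above 0.04 m).
It fails at once if a glass, the honey jar, the teaspoon or the lemon is moved more than 30 mm (distance of any of tall_glass, short_glass, honey_jar, teaspoon, lemon from where it was at the start of the episode above 0.03 m).
It also fails if it takes over 58 s, if anything falls off the work surface, if the arm or the gripper's body presses on something with over 40 N, if the wrist force passes 120 N, or if a joint passes its speed limit or range.

## Working session

There is one attempt and no reset: what is moved stays moved. The work goes in short steps, each a Python script; the robot and the scene stay as the last script left them, time stands still between calls to the robot, and variables do not carry over. Pictures are saved under pics/ and viewed, at most 10 in all, crops included, and the job is handed in when it is done.

```bash
mkdir -p pics; cat > h.py <<'E'
import numpy as np, cv2
from cell import env, kin, camera, calibration, job
def cal(n):
    c=calibration(n); R=cv2.Rodrigues(np.array(c['rvec'],float))[0]; return c,R,np.array(c['tvec'],float).ravel()
def ray(n,u,v,z):
    c,R,t=cal(n); d=R.T@np.stack([(np.asarray(u)-c['cx'])/c['fx'],(np.asarray(v)-c['cy'])/c['fy'],np.ones(np.shape(u))]).reshape(3,-1)
    o=(-R.T@t)[:,None]; return (o+d*(z-o[2])/d[2]).T
def cloud(n,depth):
    c,R,t=cal(n); v,u=np.indices(depth.shape)
    p=np.stack([(u-c['cx'])/c['fx']*depth,(v-c['cy'])/c['fy']*depth,depth],-1)
    w=(p-t)@R; w[depth==0]=np.nan; return w
E
python3 - <<'E'
from h import *
for n in('top','side'):
    im,d=camera(n); cv2.imwrite(f'pics/{n}0.png',im); np.savez(f'{n}0.npz',im=im,d=d)
    c,R,t=cal(n); print(n,c['fx'],-R.T@t,R[2])
print(env.get_state()['orientation'])
E
```

```text
top 494.5408129593513 [ 0.46899041 -0.00464175  1.18054843] [ 0.06186889  0.01357138 -0.99799201]
side 372.4118482873668 [0.11525235 0.41966524 0.74444039] [ 0.46196691 -0.48237685 -0.74424401]
[-7.85868411e-04  9.74475368e-01  2.24492944e-01 -2.41493901e-04]
```

View pics/top0.png

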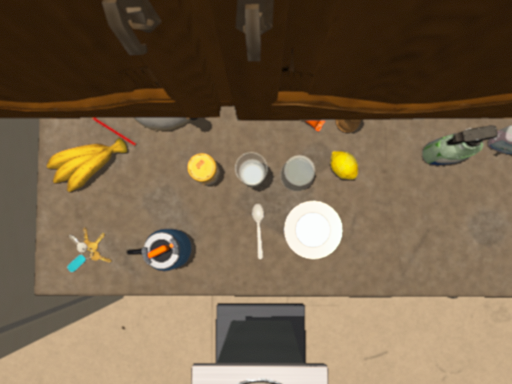

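View pics/side0.png

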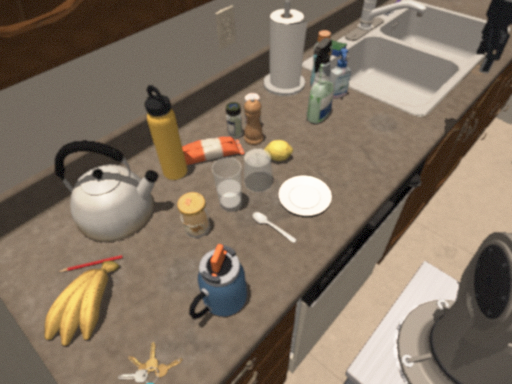

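The top picture shows the jug at about (165,250) with its handle to the left (135,252), the orange bar at (160,250), and the saucer at (313,230). The spoon lies between them, and the glasses, jar and lemon are behind.

```bash
python3 - <<'E'
from h import *
Z=np.load('top0.npz'); im,d=Z['im'],Z['d']; W=cloud('top',d)
hsv=cv2.cvtColor(im,cv2.COLOR_BGR2HSV)
def box(u0,u1,v0,v1):
    m=np.zeros(d.shape,bool); m[v0:v1,u0:u1]=1; return m
o=box(120,200,215,285)&(hsv[...,0]<16)&(hsv[...,1]>170)&(hsv[...,2]>120)
print('orange',o.sum(),'z pct',np.nanpercentile(W[o][:,2],[5,25,50,75,95]))
for nm,m in(('all',o),('top',o&(W[...,2]>0.165))):
    v,u=np.nonzero(m); P=ray('top',u,v,0.175)[:,:2]; r=cv2.minAreaRect(P.astype(np.float32)*1000)
    c=P.mean(0); w,V=np.linalg.eigh(np.cov((P-c).T)); print(nm,len(u),c,np.degrees(np.arctan2(V[1,1],V[0,1])),2*np.sqrt(3*w),r)
# saucer by white mask
s=box(270,355,190,270)&(hsv[...,1]<60)&(hsv[...,2]>170)
v,u=np.nonzero(s); P=ray('top',u,v,0.013)[:,:2]; print('saucer',cv2.minEnclosingCircle(P.astype(np.float32)), P.mean(0))
# jug handle: black
k=box(120,150,235,270)&(hsv[...,2]<60)
v,u=np.nonzero(k); P=ray('top',u,v,0.1)[:,:2]; print('handle',len(u),P.mean(0),P.min(0),P.max(0), np.nanmedian(W[k][:,2]))
# collar plane
g=box(135,195,220,285)&(abs(W[...,2]-.134)<.02)&(hsv[...,1]<70)&(hsv[...,2]>140)
v,u=np.nonzero(g); P=ray('top',u,v,0.130)[:,:2]; print('collar',len(u),cv2.minEnclosingCircle(P.astype(np.float32)),P.mean(0))
# white collar
cr=cv2.resize(im[215:285,115:205],None,fx=8,fy=8,interpolation=cv2.INTER_CUBIC); cv2.imwrite('pics/c1.png',cr)
S=np.load('side0.npz'); i2,d2=S['im'],S['d']; W2=cloud('side',d2); h2=cv2.cvtColor(i2,cv2.COLOR_BGR2HSV)
m=np.zeros(d2.shape,bool); m[235:320,185:260]=1
o2=m&(h2[...,0]<16)&(h2[...,1]>150)&(h2[...,2]>100)
Q=W2[o2]; Q=Q[~np.isnan(Q[:,0])]; print('side orange',len(Q),np.median(Q,0),Q[Q[:,2]>.168].mean(0),Q[:,2].max())
ws=np.zeros(d2.shape,bool); ws[170:222,270:340]=1
ws&=(h2[...,1]<60)&(h2[...,2]>170); v,u=np.nonzero(ws);P=ray('side',u,v,0.013)[:,:2];print('saucer side',cv2.minEnclosingCircle(P.astype(np.float32)))
E
```

```text
orange 99 z pct [0.13365495 0.15963478 0.17129017 0.17371112 0.17563386]
all 99 [0.42580277 0.20355543] 115.62280563334213 [0.0156337  0.04861436] ((427.1004943847656, 202.25880432128906), (13.63729476928711, 53.39256286621094), 26.711132049560547)
top 69 [0.42380176 0.20709296] 116.65278763200926 [0.01411046 0.04331375] ((424.0467224121094, 208.3212890625), (11.815135955810547, 39.816280364990234), 26.711841583251953)
saucer ((0.4685681462287903, -0.12540121376514435), 0.06986851245164871) [ 0.46841474 -0.12545705]
handle 55 [0.41964852 0.27289886] [0.4161286  0.26026204] [0.42490227 0.28875951] 0.09787678529591164
collar 426 ((0.4239538311958313, 0.20850926637649536), 0.03824483975768089) [0.42359874 0.20849974]
side orange 263 [0.41885483 0.21480253 0.1667716 ] [0.42192127 0.21164736 0.17338862] 0.1771292808395013
saucer side ((0.4695066809654236, -0.1260993927717209), 0.07049573212862015)
```

View pics/c1.png

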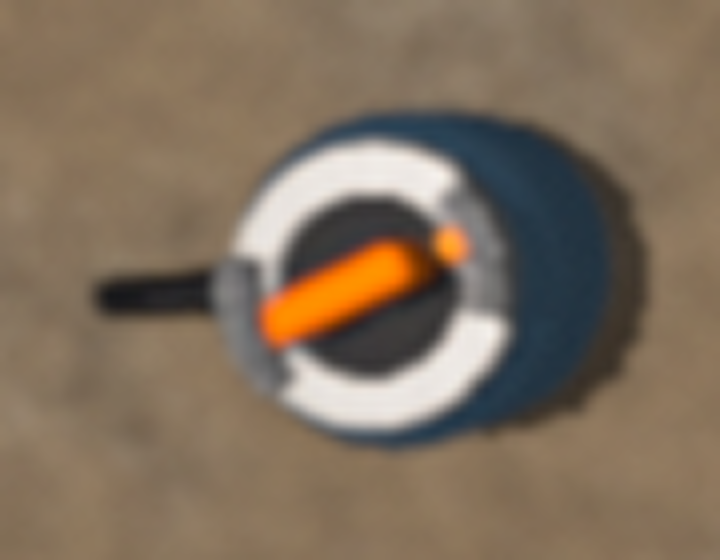

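The crop shows the bar pointing lower-left to upper-right, with its lugs under the grey claws and the handle to the left (+y). That puts the handle at about 94° and the bar at about 116.7°, so the bar is about 22° anticlockwise of the handle. Next I'll check that the plan is reachable.

```bash
cat >> h.py <<'E'
from scipy.spatial.transform import Rotation
def down(phi):  # tool y at world angle phi (deg)
    s,c=np.sin(np.radians(phi)),np.cos(np.radians(phi))
    q=Rotation.from_matrix(np.array([[-s,c,0],[c,s,0],[0,0,-1.]])).as_quat(); return q[[3,0,1,2]]
J=np.array([0.4238,0.208]); S=np.array([0.469,-0.1257]); BA=116.7
E
python3 - <<'E'
from h import *
for phi in (BA-90,BA+90):
    for p,z,a in((J,.34,0),(J,.214,0),(J,.214,62),(J,.36,62),(S,.36,62),(S,.205,62),(S,.36,0),(S,.205,0)):
        q=kin.inverse_kinematics([*p,z],down(phi+a)); print(phi,z,a,None if q is None else np.round(q,2))
E
```

```text
26.700000000000003 0.34 0 [ 0.36  0.25 -1.08  1.93  0.24  1.11 -0.35]
26.700000000000003 0.214 0 [ 0.33  0.5  -1.14  2.06  0.57  0.94 -0.65]
26.700000000000003 0.214 62 [ 0.39  0.56 -1.23  2.06  0.65  0.99  0.36]
26.700000000000003 0.36 62 [ 0.43  0.24 -1.15  1.9   0.24  1.15  0.74]
26.700000000000003 0.36 62 [ 0.74  0.17 -0.67  1.89  0.11  1.12  1.57]
26.700000000000003 0.205 62 [ 0.69  0.37 -0.67  2.06  0.32  0.81  1.39]
26.700000000000003 0.36 0 [ 0.61  0.15 -0.52  1.9   0.08  1.12  0.52]
26.700000000000003 0.205 0 [ 0.57  0.34 -0.51  2.06  0.24  0.79  0.38]
206.7 0.34 0 [ 0.43  0.28 -1.18  1.92  0.29  1.12  2.75]
206.7 0.214 0 [-1.53  0.61  1.29  2.16 -0.75  0.94 -2.47]
206.7 0.214 62 [ 0.05  0.36 -0.75  2.07  0.33  0.83 -2.49]
206.7 0.36 62 [ 0.26  0.18 -0.93  1.91  0.16  1.13 -2.33]
206.7 0.36 62 [ 0.33  0.12 -0.21  1.91  0.03  1.11 -1.49]
206.7 0.205 62 [ 0.27  0.3  -0.16  2.08  0.07  0.76 -1.53]
206.7 0.36 0 [ 0.19  0.11 -0.06  1.92  0.01  1.11 -2.55]
206.7 0.205 0 [ 0.08  0.3   0.06  2.1  -0.03  0.75 -2.52]
```

```bash
python3 - <<'E'
from h import *
s=env.get_state()
env.movel([*s['tcp_pos'][:2],.36])
env.reach([*J,.34],down(26.7))
env.grip(.05,f_grip=60)
print(env.movel([*J,.215],velocity=.08,stop_force=8))
s=env.get_state(); print(s['time'],s['tcp_pos'],s['force'],s['opening'])
for n in('top','side'):
    im,d=camera(n); np.savez(f'{n}1.npz',im=im,d=d)
    a=im[190:310,100:260] if n=='top' else im[180:330,160:290]
    cv2.imwrite(f'pics/{n}1.png',cv2.resize(a,None,fx=4,fy=4,interpolation=cv2.INTER_CUBIC))
E
```

```text
False
5.6833 [0.42404235 0.208135   0.215416  ] [ 0.2574678   0.12458824 -0.06858184] 0.049587523387690034
```

View pics/side1.png

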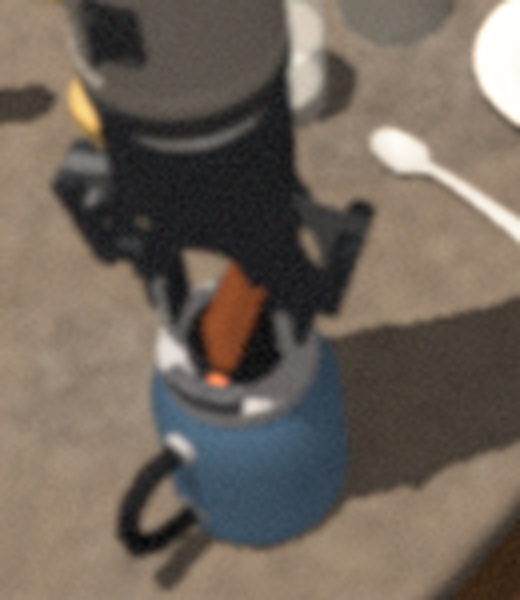

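The bar (crop 235,320) lies between the two fingers and nothing is touching. I'll close and turn.

```bash
python3 - <<'E'
from h import *
env.grip(0.0,f_grip=60)
s=env.get_state(); print(s['time'],s['opening'],s['gripper_force'],s['force'],s['tcp_pos'])
p=s['tcp_pos']
for a in range(9,64,9):
    env.movel([*J,.215],velocity=.05,rot=down(26.7+a))
    s=env.get_state(); print(a,round(s['time'],2),np.round(s['tcp_pos'],4),np.round(s['force'],1),np.round(s['torque'],2),round(s['opening'],4))
    if np.linalg.norm(s['force'])>30: break
for n in('top','side'):
    im,d=camera(n); np.savez(f'{n}2.npz',im=im,d=d)
    if n=='side': cv2.imwrite(f'pics/{n}2.png',cv2.resize(im[180:330,160:290],None,fx=4,fy=4,interpolation=cv2.INTER_CUBIC))
E
```

```text
6.2083 0.011099064721521869 58.6219722032547 [1.0564668  1.28347351 1.16630426] [0.42405151 0.20814959 0.21519281]
9 6.52 [0.4239 0.2081 0.2152] [-0.2  0.5  2.9] [-0.05  0.12  0.07] 0.0112
18 6.83 [0.4239 0.2081 0.2152] [-0.3 -0.8  4.9] [-0.14  0.13  0.08] 0.0112
27 7.13 [0.4239 0.2081 0.2152] [-0.7 -0.5  5. ] [-0.18  0.13  0.05] 0.0113
36 7.44 [0.4239 0.2081 0.2151] [-0.3 -0.2  4.3] [-0.15  0.11  0.07] 0.011
45 7.75 [0.4239 0.2081 0.2152] [ 0.5 -1.   4.4] [-0.17  0.08  0.08] 0.0112
54 8.06 [0.4239 0.2081 0.2152] [-0.1 -0.8  5.3] [-0.21  0.06  0.05] 0.0111
63 8.37 [0.4239 0.2081 0.2151] [-0.3  0.4  4.9] [-0.18  0.02  0.11] 0.0112
```

View pics/side2.png

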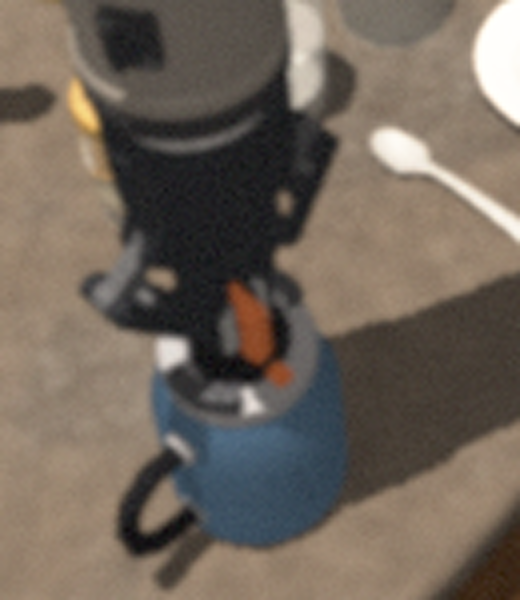

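The jug has not moved: the handle is still at crop (150,510). The lug (280,372) is well clear of the claw (215,395). I'll lift under a force guard.

```bash
python3 - <<'E'
from h import *
for z in (.23,.26,.30,.36):
    h=env.movel([*J,z],velocity=.05,stop_force=7)
    s=env.get_state(); print(z,h,round(s['time'],2),np.round(s['tcp_pos'],4),np.round(s['force'],1),np.round(s['torque'],2),round(s['opening'],4))
    if h: break
for n in('top','side'):
    im,d=camera(n); np.savez(f'{n}3.npz',im=im,d=d)
cv2.imwrite(f'pics/side3.png',cv2.resize(im[110:330,150:330],None,fx=2.7,fy=2.7,interpolation=cv2.INTER_CUBIC))
E
```

```text
0.23 True 8.68 [0.4233 0.2074 0.2178] [ 0.8  0.5 -0.6] [ 0.17 -0.08  0.  ] 0.0112
```

View pics/side3.png

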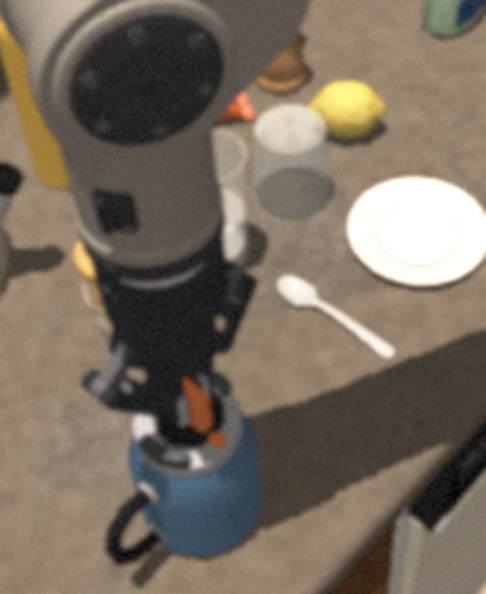

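The stop was only the 5 N upward preload coming off; the net force is now about -0.6 N. I'll continue.

```bash
python3 - <<'E'
from h import *
for z in (.225,.24,.27,.30,.36):
    h=env.movel([*J,z],velocity=.05,stop_force=7)
    s=env.get_state(); print(z,h,round(s['time'],2),np.round(s['tcp_pos'],4),np.round(s['force'],1),np.round(s['torque'],2),round(s['opening'],4))
    if h: break
for n in('top','side'):
    im,d=camera(n); np.savez(f'{n}4.npz',im=im,d=d)
cv2.imwrite(f'pics/side4.png',cv2.resize(im[110:330,150:330],None,fx=2.7,fy=2.7,interpolation=cv2.INTER_CUBIC))
E
```

```text
0.225 False 9.08 [0.4237 0.2078 0.225 ] [ 0.4  0.3 -1.7] [ 0.01 -0.01 -0.01] 0.0115
0.24 False 9.53 [0.4239 0.2079 0.2403] [-0.6  1.  -1.7] [-0.04 -0.05  0.01] 0.0113
0.27 False 10.28 [0.4238 0.2078 0.2699] [-0.3  0.2 -1.4] [ 0.03 -0.03 -0.  ] 0.0109
0.3 False 11.03 [0.4238 0.2078 0.2999] [ 0.3 -0.5 -1.9] [-0.    0.04 -0.  ] 0.0111
0.36 False 12.38 [0.4237 0.2078 0.3597] [-0.4  0.2 -1.3] [ 0.02 -0.06 -0.01] 0.011
```

View pics/side4.png

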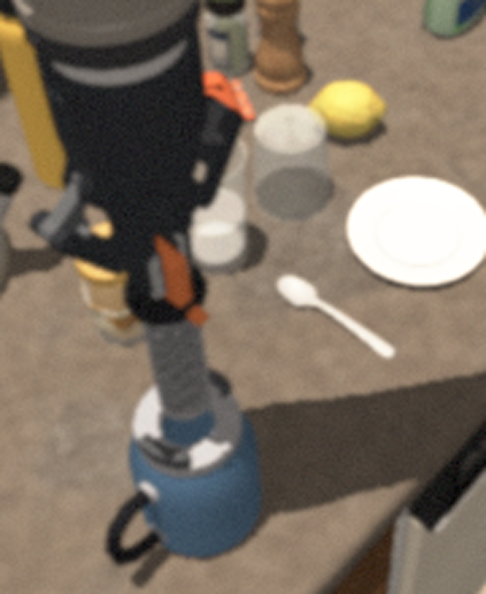

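The filter is out; its foot at crop (185,420) is above the collar and the jug is standing. I'll carry it over the saucer and check tilt and position with depth data.

```bash
python3 - <<'E'
from h import *
print(np.round(kin.inverse_kinematics([*S,.36],down(89.7)),2))
env.movel([*S,.36],velocity=.12)
env.movel([*S,.245],velocity=.08)
env.dwell(.4)
s=env.get_state(); print(round(s['time'],2),np.round(s['tcp_pos'],4),np.round(s['force'],1),np.round(s['torque'],2),round(s['opening'],4))
for n in('top','side'):
    im,d=camera(n); np.savez(f'{n}5.npz',im=im,d=d)
W=cloud('side',d)
c,R,t=cal('side'); o=-R.T@t
m=(np.hypot(W[...,0]-S[0],W[...,1]-S[1])<.035)
zs=np.arange(.045,.16,.01)
for z in zs:
    k=m&(abs(W[...,2]-z)<.005)
    P=W[k]
    if len(P)>5:
        # centre across view direction from horizontal extent
        vd=np.r_[S-o[:2]];vd/=np.linalg.norm(vd); l=np.array([-vd[1],vd[0]]); a=(P[:,:2]-S)@l; b=(P[:,:2]-S)@vd
        print(round(z,3),len(P),'lat',np.round([a.min(),a.max(),(a.min()+a.max())/2],4),'near',np.round(np.percentile(b,10),4))
cv2.imwrite(f'pics/side5.png',cv2.resize(im[60:240,220:370],None,fx=3.2,fy=3.2,interpolation=cv2.INTER_CUBIC))
E
```

```text
[ 1.25  0.39 -1.36  1.87  0.4   1.22  1.32]
17.43 [ 0.469  -0.1257  0.2451] [-0.6 -0.5 -1.5] [ 0.05  0.02 -0.02] 0.011
0.045 19 lat [-0.0166  0.016  -0.0003] near -0.0186
0.055 41 lat [-0.0162  0.0174  0.0006] near -0.0191
0.065 39 lat [-0.0175  0.0178  0.0002] near -0.019
0.075 38 lat [-0.0168  0.0154 -0.0007] near -0.0191
0.085 42 lat [-0.0158  0.0164  0.0003] near -0.0186
0.095 44 lat [-0.0173  0.0171 -0.0001] near -0.0188
0.105 44 lat [-0.0163  0.018   0.0008] near -0.0186
0.115 44 lat [-0.0172  0.0157 -0.0008] near -0.0195
0.125 44 lat [-0.0169  0.0166 -0.0002] near -0.0184
0.135 46 lat [-0.0162  0.0176  0.0007] near -0.0187
0.145 48 lat [-0.0174  0.018   0.0003] near -0.0192
0.155 11 lat [-0.0146  0.0104 -0.0021] near -0.0199
```

View pics/side5.png

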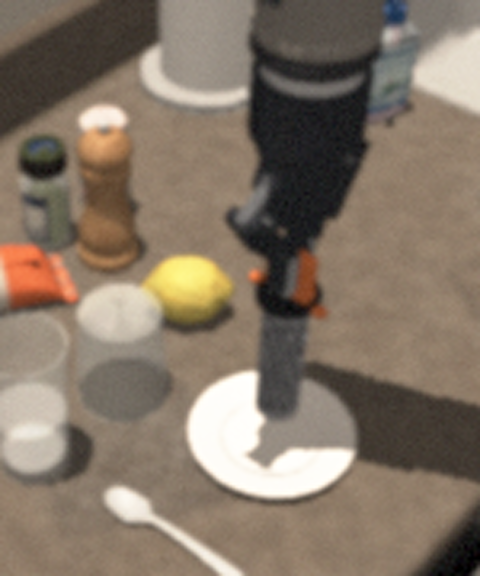

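The filter is vertical and centred over the well to within 1 mm, with its foot at about z 0.045. I'll lower it until it touches, then release.

```bash
python3 - <<'E'
from h import *
def st(t):
    s=env.get_state(); print(t,round(s['time'],2),np.round(s['tcp_pos'],4),np.round(s['force'],1),round(s['opening'],4)); return s
env.movel([*S,.214],velocity=.06)
h=env.movel([*S,.198],velocity=.01,stop_force=3); s=st(h)
if h and s['tcp_pos'][2]<.212:
    p=np.array(s['tcp_pos'])
    env.grip(.03); st('rel')
    env.movel([*p[:2],p[2]+.15],velocity=.08); st('up'); env.dwell(.3)
for n in('top','side'):
    im,d=camera(n); np.savez(f'{n}6.npz',im=im,d=d)
    cv2.imwrite(f'pics/{n}6.png',cv2.resize(im,None,fx=1.5,fy=1.5,interpolation=cv2.INTER_CUBIC))
W=cloud('side',d); m=np.hypot(W[...,0]-S[0],W[...,1]-S[1])<.035
c,R,t=cal('side'); o=-R.T@t; vd=S-o[:2]; vd/=np.linalg.norm(vd); l=np.array([-vd[1],vd[0]])
for z in (.03,.06,.09,.11):
    P=W[m&(abs(W[...,2]-z)<.006)]; a=(P[:,:2]-S)@l; b=(P[:,:2]-S)@vd
    if len(P): print(z,np.round([a.min(),a.max(),np.percentile(b,10)],4))
E
```

```text
True 19.08 [ 0.4691 -0.1256  0.2062] [-0.9  0.7  4.8] 0.0109
rel 19.41 [ 0.4683 -0.1258  0.2054] [-0.4 -1.1 -0.2] 0.03
up 21.44 [ 0.4689 -0.1256  0.3559] [0.5 0.2 0.2] 0.0298
0.03 [-0.0174  0.0181 -0.0191]
0.06 [-0.0159  0.0176 -0.0192]
0.09 [-0.0173  0.0168 -0.0192]
0.11 [-0.0163  0.015  -0.0194]
```

View pics/side6.png

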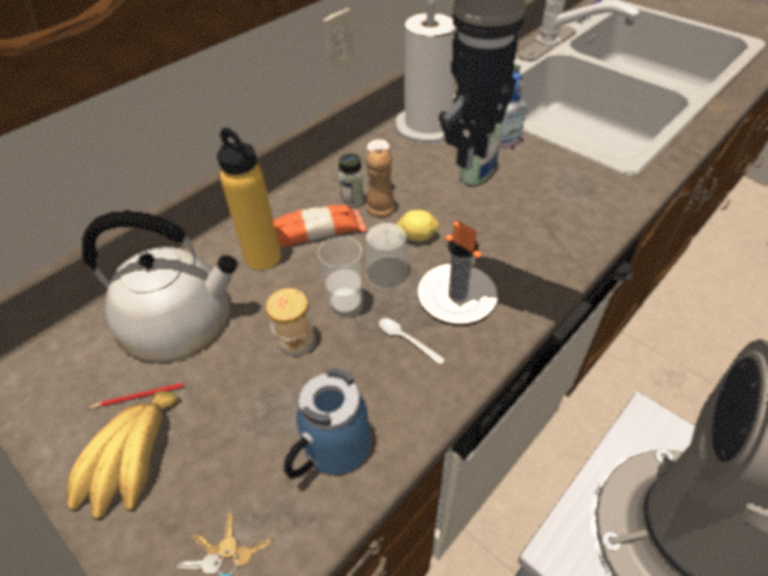

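The filter stands upright in the middle of the saucer at (460,270). The jug stands at (333,430), and the gripper is well clear.

```bash
python3 -c "
from h import *
print(job.job_done())"
```

```text
the job is handed in; nothing more can be done
None
```

I unlocked the filter, pulled it straight up out of the jug and left it standing upright in the middle of the saucer, then let go and handed the job in; the last picture showed the jug and everything else in place, but the hand-in returned no verdict.

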